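Shut the lower tub and slide the keyed box home on its lid

ROBOT

A 7-joint arm with a two-finger parallel gripper is mounted at the origin on the work surface. World frame = base frame: x ahead of the robot, y to its left, z up, the work surface at z = 0. Lengths are in m, angles in rad, forces in N, time in s.
With the tool pointing down it reaches from about 0.425 to 0.875 m from the base axis. Payload 9.9 kg.
Tool frame: the origin (TCP) lies on the centre line of the jaws, within the pads' length; the fingertips stand 8 mm ahead of it and the grasp point (between the pads) lies 11 mm behind it (finger_overhang is the distance from the TCP to the fingertips, in m); z points along the fingers, y is the direction in which the jaws open and shut (so a half turn about z gives the same grasp; the last joint's range is limited). The gripper opens to 85 mm and grips with 20 to 120 N. Pads are 22 mm wide; open, the fingers measure 114 mm over their backs; the gripper's body (76 mm by 85 mm) begins 54 mm behind the grasp point. The pads swing forward as they close: fully open they stand 13 mm farther back than shut.
Start: joints at [-1.24, 0.576, 0.025, 1.437, -0.015, 1.129, -0.057], TCP at [0.272, 0.618, 0.239] pointing down, gripper open.
Joint ranges: [-2.76, 2.76], [-0.34, 2.15], [-1.52, 1.57], [0.19, 2.46], [-1.09, 4.23], [0.17, 1.99], [-2.82, 2.82]. Speed limits (rad/s): [2.22, 2.22, 3.01, 3.01, 3.14, 3.14, 3.14].

INTERFACE

Orientations are given as [roll, pitch, yaw] about the fixed x, y, z axes, in that order (R = Rz(yaw) Ry(pitch) Rx(roll)).
In Python, from station import * gives the robot as it stands.
- The arm moves only by the tool step_arm, never from a script. Its argument "commands" is a list that holds one entry, the list of rows, each a list of 7 numbers: the turn, a rotation vector about the tool's x, y, z in degrees, then the shift along the tool's x, y, z in m, then the finger opening in m, from 0 to 0.0854. In form: [[[ax, ay, az, dx, dy, dz, claw], ...]]. A call has 1 to 10 rows; each row shifts and turns the commanded pose from where the row before left it, along the tool's axes as they then stand; what a row does not reach is not made up. A row lasts 1/8 s, in which the tool goes at most 62.5 mm and 10.7 degrees, less where a joint would pass 70% of its speed; a pose out of reach is approached as far as the arm can. A call is refused whole if a number of a shift passes 0.0625 or a number of a turn 10.7, either way. A call with a gripper value outside its range is refused whole. The fingers move at their own pace and stop on an object; "force" is the grip in N (left out, the last holds). Time passes only in rows, so rows that do not move let the fingers close. It gives the time, the measured TCP pose, the force and the opening at its end, in the units of the state.
- get_state(): the state, without advancing time (a new reading comes with each control period).
- read_camera(name): name is "scene" or "top" or "wrist"; returns the picture (400x640x3 uint8, red, green, blue); there is no depth.
- camera_info(name): a dict with "K" (3x3 intrinsics, pixels), "rvec" (rotation vector, rad) and "tvec" (3), from world to camera coordinates, as OpenCV has them; the wrist camera has in their place "tool_from_camera" (4x4, takes a point from camera to tool coordinates, whose origin is the TCP and whose axes are the flange's). Camera axes: x right, y down, z forward; pixel columns grow to the right and rows downward; lengths in m; the calibration is good to about 2 mm. A picture is of the moment at which its call begins: read the wrist's pose just before it. camera_info takes no time and is no camera call.
- finish_job(): hands the job in, once; it reports no verdict.
The state is a dict: "time": time; "joint_pos": joint angles; "joint_velocities": joint speeds; "joint_torque": joint torques, N m; "tool_pos": TCP position; "eef_rot": TCP orientation; "force": force on the tool from outside, world axes, zero at the start; "ft_torque": the same for the moment, N m; "finger_gap": finger opening in m.
Only numpy, scipy, OpenCV 4.12 (cv2) and the standard library are available. Lean on these libraries where they do the work, as an engineer would, in place of code of your own. Each camera call takes 0.05 s, during which the arm holds its last target.

TASK

Swing the standing lid of the lower tub down until it is shut. Then push the lidded box across from the plywood riser onto that lid until all four of its corner feet have dropped into the lid's recesses, so that it sits flat and square on the tub. Keep the box from tipping over, leave the dish, the hole punch and the wooden block alone, and let go of everything.

Things in the scene. Friction and masses are not known exactly. Their poses are not given: they have to be found in the camera images.
- box_center (a point): centre, half-way up, of the loose box (grey sides, white lid that stays on): 150 mm along x, 120 along y, 65 high including its feet, 0.35 to 0.7 kg. Too wide to grip; it slides when pushed on a side face near its foot. Starts on the riser, turned up to 0.25 rad from the tub's directions, its -y side towards the tub.
- box: the same box, origin at the centre of its underside at the soles of its feet. Feet 14 x 14 mm, 5 mm tall, in a trapezium: two at y = -46 mm, x = -64 and +64 mm; two at y = +46 mm, x = -44 and +44 mm. The flat bottom lies 5 mm above the soles.
- tub_seat (a point): centre of the top face of the fixed lower tub's lid when shut, 78 mm above the desk; x, y along the tub's sides, z up. Riser on the +y side, lid hinge along the -y side. The tub's lid is 160 mm along x, 130 along y. With the box seated their axes agree and box_center is 27.5 mm straight above this point (32.5 mm with the feet still on the lid's top).
- tub: the fixed lower tub, origin on the desk under its centre, 78 mm below tub_seat, same axes. The lid's top has four square recesses in the same trapezium as the box's feet (y = -46 mm at x = -64 and +64; y = +46 mm at x = -44 and +44), each 22 x 22 mm and 6 mm deep. A box pushed in tub -y crosses no wrong recess if kept in line.
- riser_top (a point): centre of the top of the fixed plywood riser, 220 mm along x, 190 mm along y, 80 mm above the desk. Beside the tub, parallel to it, 4 mm gap; its centre is 164 mm from the tub's centre on the tub's +y side; its top is 2 mm higher than the shut lid.
- lid (a joint): angle of the lower tub's lid, rad: 0 shut, 1.57 standing straight up, 2.0 leaning back at its stop. It starts standing or leaning a little back, away from the riser. The hinge is a little stiff: the lid stays put near the upright and, once pushed over to about 1.0 rad, sinks shut by itself in 1 to 2 s.
- lid_edge (a point): middle of the lid's free edge, half-way through its 10 mm thickness; the edge is 160 mm long along the tub's x. The hinge line is 130 mm from it, along the tub's x at y = -65 mm, 10 mm below tub_seat. Moves with the lid.
- dish: white ceramic dish, 120 mm wide, 35 mm high, on the desk; origin at the centre of its underside. Leave alone.
- punch: steel hole punch, about 120 x 55 mm and 65 mm high, on the desk; origin at the centre of its underside. Leave alone.
- block: small wooden block, 50 x 100 x 35 mm, on the desk; origin at the centre of its underside. Leave alone.
Not all that is in view belongs to the job. Leave any pink or red look-alike of the tub alone. Leave any orange look-alike of the box alone.

How it is judged:
On the way, in this order (a step that is already met when the one before it is completed fails the run):
1. the lower tub's lid is shut while the box is still on the riser (value of joint lid below 0.04 rad and y of box_center in the frame of tub_seat above 0.06 m), for 0.2 s.
2. the box's four feet are down in the lid's recesses (horizontal distance between box_center and tub_seat below 0.007 m and z of box_center in the frame of tub_seat below 0.0295 m), for 0.2 s.
At the end, for the whole second after the job is handed in: The tub's lid is shut (under 0.04 rad) and the box sits at rest on it with all four feet in the recesses: centre within 7 mm of the seat point seen from above, square to the tub within 0.08 rad, level within 0.03 rad, and no higher than 2 mm above the fully seated height (all of step 2 and value of joint lid below 0.04 rad and angle between the x axis of box_center and the x axis of tub_seat, either way round below 0.08 rad and angle between box_center's own z axis and vertical below 0.03 rad and linear speed of box below 0.01 m/s); the robot touches nothing.
It fails at once if the box is tipped (more than 0.5 rad) (angle between box_center's own z axis and vertical above 0.5 rad).
It fails at once if the dish is disturbed (moved more than 15 mm) (distance of dish from where it was at the start of the episode above 0.015 m).
It fails at once if the hole punch is disturbed (moved more than 15 mm) (distance of punch from where it was at the start of the episode above 0.015 m).
It fails at once if the wooden block is disturbed (moved more than 15 mm) (distance of block from where it was at the start of the episode above 0.015 m).
It also fails if it takes over 72 s, if anything falls off the work surface, if the arm or the gripper's body presses on something with over 40 N, if the wrist force passes 120 N, or if a joint passes its speed limit or range.

## Working session

There is one attempt and no reset: what is moved stays moved. The work goes in short steps, Python scripts to look and compute and a tool call to move; the robot and the scene stay as the last step left them, time stands still between calls to the robot, and variables do not carry over. Pictures are saved under pics/ and viewed, and the job is handed in when it is done.

Besides the shell and the picture viewer there is one more tool, called after "Request:" as name([rows], argument=value, ...), one row to a line, values as JSON. step_arm: Moves the arm, as the interface text tells. Its arguments: {"type":"object","properties":{"commands":{"type":"array"},"force":{"type":"number"}},"required":["commands"]}

```bash
ls; mkdir -p pics; python3 - <<'E'
from station import *
import cv2
print(get_state())
for n in("scene","top","wrist"):
    i=camera_info(n);print(n,i)
for n in("scene","top","wrist"):
    cv2.imwrite(f"pics/a_{n}.png",read_camera(n)[:,:,::-1])
E
```

```text
pics
{'time': 0.0, 'joint_pos': array([-1.23976875,  0.57656333,  0.02483047,  1.43792015, -0.01499779,
        1.12903182, -0.05652076]), 'joint_velocities': array([-0.0002555 , -0.00036358,  0.00057159,  0.00207258, -0.00076398,
       -0.00212662,  0.00059043]), 'joint_torque': array([ 5.31572380e-05, -7.65737629e+01,  2.24994108e+00, -2.85968542e+01,
        1.51072821e-02,  1.30863817e-02,  4.39030453e-05]), 'tool_pos': array([0.27185042, 0.61733536, 0.23841709]), 'eef_rot': array([-3.13985654e+00,  8.67442737e-05,  2.72679068e+00]), 'force': array([-0.12119738,  0.57865907,  0.18369065]), 'ft_torque': array([-0.02657503,  0.02416003, -0.0211423 ]), 'finger_gap': 0.0854408598076187}
scene {'K': array([[405.49690459,   0.        , 317.32488836],
       [  0.        , 405.49690459, 207.46358903],
       [  0.        ,   0.        ,   1.        ]]), 'rvec': array([ 0.91183416,  2.59675677, -0.92729338]), 'tvec': array([ 0.40608014, -0.2285483 ,  1.53314606])}
top {'K': array([[512.35636271,   0.        , 327.20103025],
       [  0.        , 512.35636271, 203.25084846],
       [  0.        ,   0.        ,   1.        ]]), 'rvec': array([ 2.19768487, -2.17266045,  0.08811622]), 'tvec': array([0.01976578, 0.58246717, 1.25834403])}
wrist {'K': array([[284.20900972,   0.        , 323.66919252],
       [  0.        , 284.20900972, 203.81274587],
       [  0.        ,   0.        ,   1.        ]]), 'tool_from_camera': array([[ 1.28343228e-04, -9.56765021e-01, -2.90861957e-01,
         7.31968678e-02],
       [ 9.99999628e-01,  3.71025636e-04, -7.79205274e-04,
         1.10317393e-03],
       [ 8.53433593e-04, -2.90861748e-01,  9.56764712e-01,
        -1.34428204e-01],
       [ 0.00000000e+00,  0.00000000e+00,  0.00000000e+00,
         1.00000000e+00]])}
```

View pics/a_scene.png

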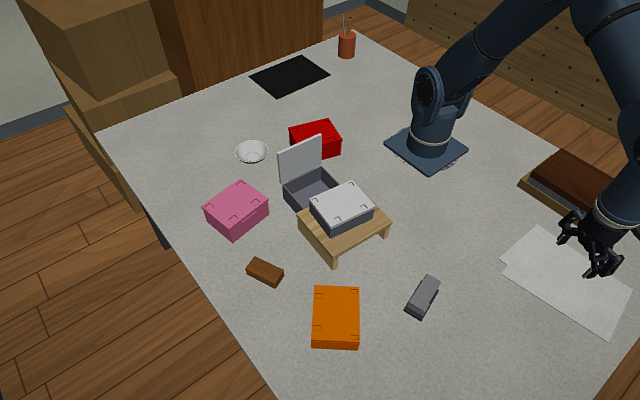

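View pics/a_top.png

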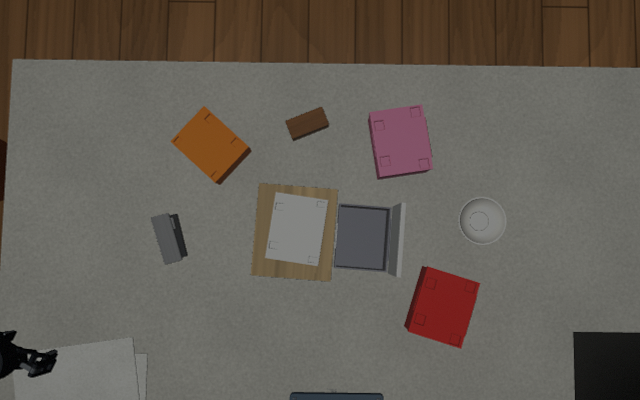

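View pics/a_wrist.png

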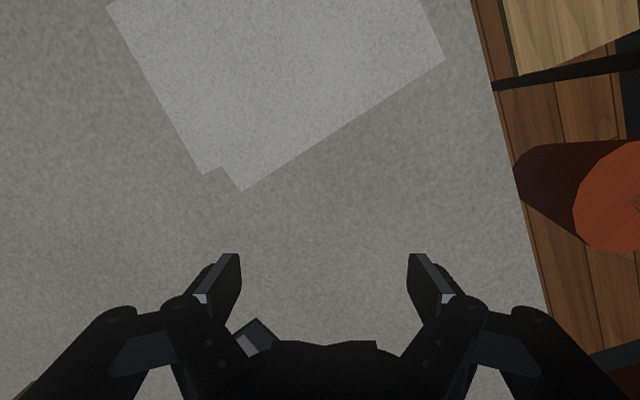

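Candidates (top picture): box is the white-lidded one at (297,228), not orange (210,145). The tub is the grey open one at (362,238) with its lid standing at (398,240), not pink (402,142) or red (442,307). I'll check this with a close crop.

```bash
python3 - <<'E'
import cv2
a=cv2.imread("pics/a_top.png")[170:295,235:420]
cv2.imwrite("pics/c_top.png",cv2.resize(a,None,fx=4.3,fy=4.3,interpolation=cv2.INTER_CUBIC))
a=cv2.imread("pics/a_scene.png")[125:275,260:400]
cv2.imwrite("pics/c_scene.png",cv2.resize(a,None,fx=4,fy=4,interpolation=cv2.INTER_CUBIC))
E
```

```text
(no output)
```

View pics/c_top.png

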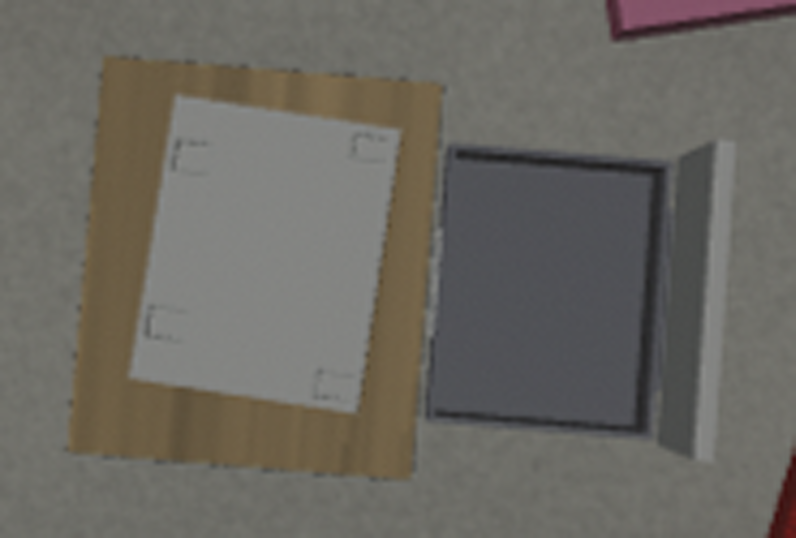

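View pics/c_scene.png

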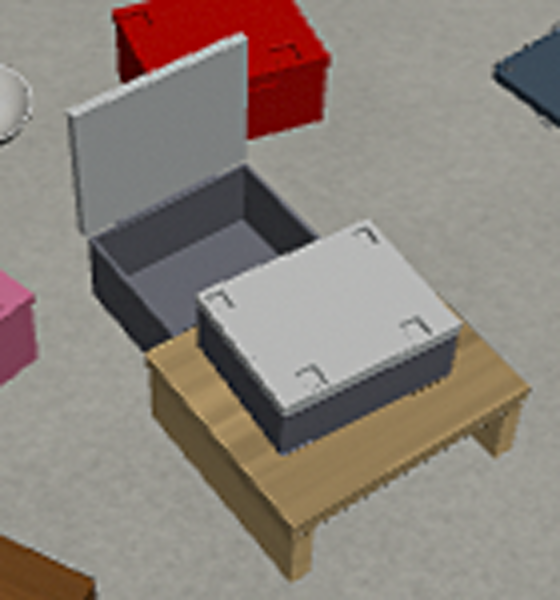

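The crop confirms it: white box on the plywood, and the grey tub on its right with the lid standing. Now to fit the poses, using known sizes.

```bash
cat > h.py <<'E'
import numpy as np, cv2
from scipy.optimize import least_squares
from station import *
def proj(P,n):
    i=camera_info(n); 
    return cv2.projectPoints(np.array(P,float).reshape(-1,3),i["rvec"],i["tvec"],i["K"],None)[0].reshape(-1,2)
def rect(w,h,z): # order: TL,TR,BR,BL in top image = (+x,+y),(+x,-y),(-x,-y),(-x,+y)
    return np.array([[w/2,h/2,z],[w/2,-h/2,z],[-w/2,-h/2,z],[-w/2,h/2,z]])
def place(p,L):
    c,s=np.cos(p[2]),np.sin(p[2]);L=np.asarray(L,float)
    return np.c_[p[0]+c*L[:,0]-s*L[:,1],p[1]+s*L[:,0]+c*L[:,1],L[:,2]]
def fit(L,px,n="top",p0=(.6,0,0)):
    r=least_squares(lambda p:(proj(place(p,L),n)-px).ravel(),p0)
    return r.x,r.fun.reshape(-1,2)
def bp(px,z,n):
    i=camera_info(n);R=cv2.Rodrigues(i["rvec"])[0];o=-R.T@i["tvec"]
    d=R.T@np.linalg.inv(i["K"])@np.array([px[0],px[1],1.]);return o+d*(z-o[2])/d[2]
E
python3 - <<'E'
from h import *
f=lambda a,s=4.3,o=(235,170):(np.array(a)+.5)/s-.5+np.array(o)
R=f([(105,57),(443,83),(412,478),(68,453)]);B=f([(175,95),(402,128),(357,413),(130,378)])
T=f([(447,146),(668,160),(648,437),(427,421)])
for nm,L,px in(("riser",rect(.22,.19,.08),R),("box",rect(.15,.12,.145),B),("tub",rect(.16,.13,.068),T)):
    p,e=fit(L,px);print(nm,p.round(4),e.round(2).tolist())
    if nm=="riser": print("tub from riser",place(p,[[0,-.164,.078]]))
# scene
fs=lambda a:(np.array(a)+.5)/4-.5+np.array((260,125))
Bs=fs([(283,412),(198,297),(370,222),(463,325)])
print([bp(q,.145,"scene").round(3).tolist() for q in Bs])
Rs=fs([(296,530),(148,355),(530,388)]);print([bp(q,.08,"scene").round(3).tolist() for q in Rs])
E
```

```text
riser [ 0.5095  0.1038 -0.0669] [[-0.42, -0.35], [0.2, -0.17], [0.27, 0.5], [-0.05, 0.0]]
tub from riser [[ 0.49850899 -0.05982774  0.078     ]]
box [ 0.5153  0.0954 -0.1398] [[0.1, -0.13], [-0.22, 0.18], [0.16, -0.04], [-0.04, -0.01]]
tub [ 0.4983 -0.0576 -0.0624] [[-1.25, -1.63], [1.17, -0.91], [1.51, 1.39], [-1.43, 1.08]]
[[0.598, 0.148, 0.145], [0.58, 0.031, 0.145], [0.432, 0.053, 0.145], [0.448, 0.169, 0.145]]
[[0.624, 0.196, 0.08], [0.61, 0.009, 0.08], [0.407, 0.209, 0.08]]
```

```bash
cat >> h.py <<'E'
from scipy.spatial.transform import Rotation as Ro
TUB=np.array([.4985,-.0592,-.067])
def w(x,y,z): return place(TUB,[[x,y,z]])[0]
def cur():
    s=get_state();return s,np.array(s["tool_pos"]),Ro.from_euler("xyz",s["eef_rot"])
def tgt_rot(yaw_rel=0.,tilt=0.):
    # tool x along tub +y, tool y along tub +x, z down ; yaw_rel about world z ; tilt about tool y (deg)
    return Ro.from_euler("xyz",[np.pi,0,np.pi/2+TUB[2]+yaw_rel])*Ro.from_euler("y",tilt,degrees=True)
def plan(p,R):
    s,p0,R0=cur()
    print("t",round(s["time"],2),"rot deg(tool)",np.degrees((R0.inv()*R).as_rotvec()).round(2))
    print("shift in target axes",R.inv().apply(p-p0).round(4)," in present axes",R0.inv().apply(p-p0).round(4))
E
python3 - <<'E'
from h import *
f=lambda a,s=4.3,o=(235,170):(np.array(a)+.5)/s-.5+np.array(o)
px=f([(725,142),(703,460)])
def L(th): 
    y=-.065+.13*np.cos(th)-.005*np.sin(th);z=.068+.13*np.sin(th)+.005*np.cos(th)
    return place(TUB,[[.08,y,z],[-.08,y,z]])
for th in np.arange(1.5,1.85,.05): print(round(th,2),(proj(L(th),"top")-px).round(1).tolist())
p=[w(0,.25,.32),w(0,-.17,.32)];print(p)
plan(p[0],tgt_rot());plan(p[1],tgt_rot())
E
```

```text
1.5 [[-5.3, -1.1], [-5.3, -0.5]]
1.55 [[-2.3, -0.8], [-2.2, -0.2]]
1.6 [[0.7, -0.6], [0.8, 0.0]]
1.65 [[3.6, -0.3], [3.8, 0.2]]
1.7 [[6.5, -0.1], [6.7, 0.4]]
1.75 [[9.4, 0.2], [9.6, 0.6]]
1.8 [[12.2, 0.5], [12.4, 0.8]]
1.85 [[14.9, 0.8], [15.2, 1.0]]
[array([0.51523747, 0.19023908, 0.32      ]), array([ 0.48711852, -0.22881858,  0.32      ])]
t 0.15 rot deg(tool) [-6.000e-02  4.000e-02  7.007e+01]
shift in target axes [-0.41    0.2714 -0.0813]  in present axes [-0.3949 -0.293  -0.0809]
t 0.15 rot deg(tool) [-6.000e-02  4.000e-02  7.007e+01]
shift in target axes [-0.83    0.2714 -0.0813]  in present axes [-0.538  -0.6879 -0.0805]
```

Request:
step_arm([
  [[0,0,10,0,0,-0.012,0],[0,0,10,0,0,-0.012,0],[0,0,10,0,0,-0.012,0],[0,0,10,0,0,-0.012,0],[0,0,10,0,0,-0.012,0],[0,0,10,0,0,-0.012,0],[0,0,10,0,0,-0.012,0],[0,0,0,0,0,0,0]],
], force=30)

```text
time: 1.15
tool_pos: [0.272, 0.6181, 0.3237]
eef_rot: [3.141, -0.001, 1.506]
force: [0.1, -0.1, -0.9]
finger_gap: -0.0001
```

Request:
step_arm([
  [[0,0,0,-0.04,0.04,0,0],[0,0,0,-0.04,0.04,0,0],[0,0,0,-0.04,0.04,0,0],[0,0,0,-0.04,0.04,0,0],[0,0,0,-0.04,0.04,0,0],[0,0,0,-0.04,0.04,0,0],[0,0,0,-0.05,0.03,0,0],[0,0,0,-0.05,0,0,0],[0,0,0,-0.05,0,0,0],[0,0,0,0,0,0,0]],
])

```text
time: 2.4
tool_pos: [0.5159, 0.2059, 0.3234]
eef_rot: [3.141, 0.001, 1.503]
force: [-0.8, 0.2, 0.3]
finger_gap: -0.0001
```

Request:
step_arm([
  [[0,0,0,-0.05,0,0,0],[0,0,0,-0.05,0,0,0],[0,0,0,-0.05,0,0,0],[0,0,0,-0.05,0,0,0],[0,0,0,-0.05,0,0,0],[0,0,0,-0.05,0,0,0],[0,0,0,-0.05,0,0,0],[0,0,0,-0.05,0,0,0],[0,0,0,-0.02,0,0,0],[0,0,0,0,0,0,0]],
])

```text
time: 3.65
tool_pos: [0.4881, -0.2092, 0.3228]
eef_rot: [-3.141, 0.0, 1.506]
force: [-0.4, 0.8, 0.8]
finger_gap: -0.0001
```

```bash
python3 - <<'E'
from h import *
plan(w(0,-.14,.158),tgt_rot())
cv2.imwrite("pics/b_scene.png",read_camera("scene")[:,:,::-1])
E
```

```text
t 3.65 rot deg(tool) [-0.05  0.03  0.12]
shift in target axes [0.0103 0.0004 0.1648]  in present axes [0.0104 0.0005 0.1647]
```

View pics/b_scene.png

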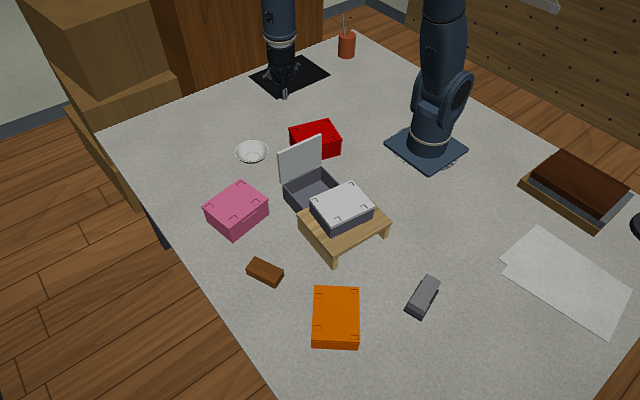

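```bash
python3 - <<'E'
from h import *
print(proj([get_state()["tool_pos"],w(0,-.155,0.158)],"scene"))
E
```

```text
[[283.0704794   96.10208728]
 [284.70669981 138.2135447 ]]
```

Request:
step_arm([
  [[0,0,0,0,0,0.04,0],[0,0,0,0,0,0.04,0],[0,0,0,0,0,0.04,0],[0,0,0,0,0,0.04,0],[0,0,0,0,0,0.005,0],[0,0,0,0,0,0,0]],
])

```text
time: 4.45
tool_pos: [0.4889, -0.2075, 0.1589]
eef_rot: [3.141, -0.0, 1.507]
force: [0.2, -0.1, 0.6]
finger_gap: 0.0001
```

Request:
step_arm([
  [[0,0,0,0.02,0,0,0],[0,0,0,0.02,0,0,0],[0,0,0,0.01,0,0,0],[0,0,0,0.01,0,0,0],[0,0,0,0.01,0,0,0],[0,0,0,0.01,0,0,0],[0,0,0,0.01,0,0,0],[0,0,0,0.01,0,0,0]],
])

```text
time: 5.45
tool_pos: [0.4947, -0.1078, 0.1582]
eef_rot: [-3.141, 0.0, 1.505]
force: [-0.5, 0.4, -0.6]
finger_gap: -0.0001
```

Request:
step_arm([
  [[0,0,0,0.01,0,0,0],[0,0,0,0.01,0,0,0],[0,0,0,0.01,0,0,0],[0,0,0,0,0,0,0]],
])

```text
time: 5.95
tool_pos: [0.4969, -0.0775, 0.1582]
eef_rot: [-3.141, -0.0, 1.506]
force: [0.0, -0.2, -0.1]
finger_gap: -0.0001
```

```bash
python3 - <<'E'
from h import *
cv2.imwrite("pics/d_scene.png",read_camera("scene")[100:300,200:460,::-1])
cv2.imwrite("pics/d_top.png",read_camera("top")[150:310,230:480,::-1])
E
```

```text
(no output)
```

View pics/d_scene.png

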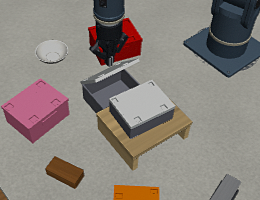

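The lid is already leaning well over and sinking. I'll raise the tool, back it off and let the lid drop.

Request:
step_arm([
  [[0,0,0,0,0,-0.03,0.06],[0,0,0,0,0,-0.04,0.06],[0,0,0,0,0,-0.04,0.06],[0,0,0,0,0,-0.04,0.06],[0,0,0,0,0,-0.01,0.06],[0,0,0,0,0,0,0.06],[0,0,0,0,0,0,0.06],[0,0,0,-0.05,0,0,0.06],[0,0,0,-0.05,0,0,0.06],[0,0,0,-0.05,0,0,0.06]],
])

```text
time: 7.3
tool_pos: [0.4864, -0.2293, 0.317]
eef_rot: [-3.14, -0.0, 1.506]
force: [0.9, -0.1, 0.9]
finger_gap: 0.0601
```

```bash
python3 - <<'E'
from h import *
a=read_camera("top");cv2.imwrite("pics/e_topfull.png",a[:,:,::-1])
cv2.imwrite("pics/e_top.png",cv2.resize(a[170:295,235:420,::-1],None,fx=4.3,fy=4.3,interpolation=cv2.INTER_CUBIC))
cv2.imwrite("pics/e_scene.png",cv2.resize(read_camera("scene")[125:275,260:400,::-1],None,fx=4,fy=4,interpolation=cv2.INTER_CUBIC))
E
```

```text
(no output)
```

View pics/e_top.png

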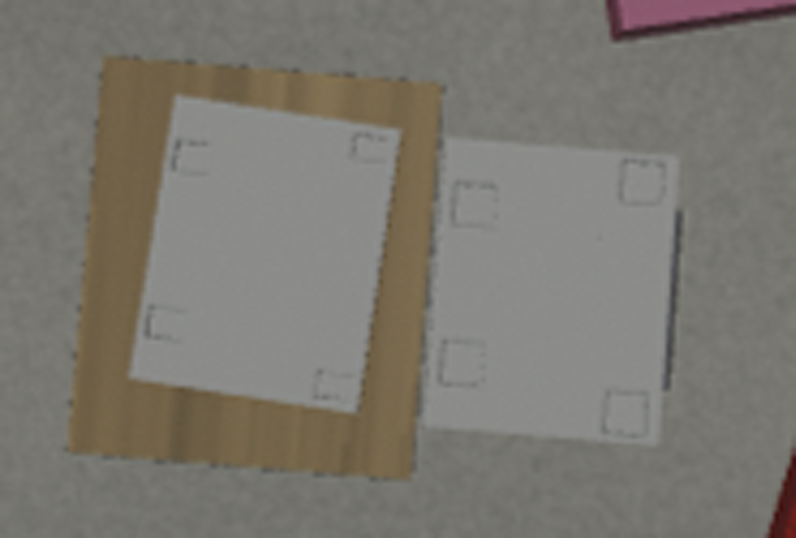

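View pics/e_scene.png

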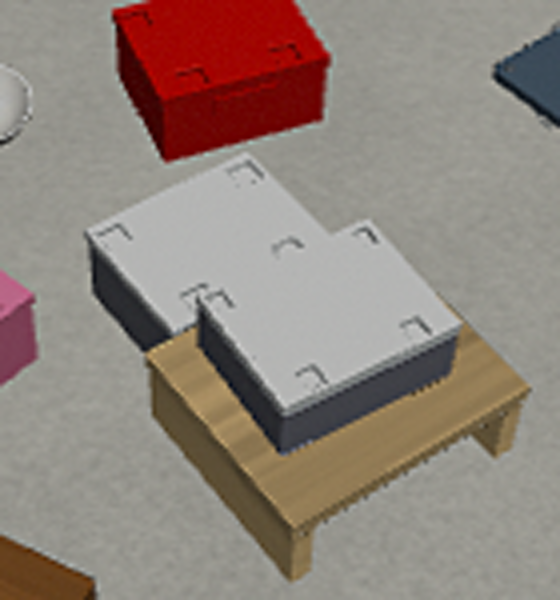

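```bash
python3 - <<'E'
from h import *
f=lambda a,s=4.3,o=(235,170):(np.array(a)+.5)/s-.5+np.array(o)
L=np.r_[rect(.16,.13,.078),[[.044,.046,.078],[.064,-.046,.078],[-.064,-.046,.078],[-.044,.046,.078]]]
px=f([(443,138),(679,157),(660,444),(424,427),(475,204),(643,182),(626,413),(463,362)])
for sl in (slice(0,4),slice(4,8),slice(0,8)):
    p,e=fit(L[sl],px[sl]);print(p.round(4),e.round(2).tolist())
T=p
b=np.array([.5153,.0954,-.1398]);c,s=np.cos(T[2]),np.sin(T[2]);d=b[:2]-T[:2]
print("box in tub",c*d[0]+s*d[1],-s*d[0]+c*d[1],b[2]-T[2])
E
```

```text
[ 0.4979 -0.0591 -0.0619] [[0.39, 0.08], [-0.25, -0.35], [-0.12, 0.17], [-0.02, 0.1]]
[ 0.4984 -0.0592 -0.0715] [[0.06, -0.05], [0.06, -0.08], [0.0, -0.03], [-0.12, 0.15]]
[ 0.4981 -0.0591 -0.065 ] [[0.53, -0.09], [-0.12, -0.36], [-0.2, 0.15], [-0.1, -0.1], [-0.1, 0.17], [-0.13, -0.12], [0.16, -0.04], [-0.04, 0.39]]
box in tub 0.007094123841013324 0.15532859817192007 -0.07477280568900611
```

Request:
step_arm([
  [[0,0,9,0,0,0,0.06],[0,0,9,0,0,0,0.06],[0,0,9,0,0,0,0.06],[0,0,9,0,0,0,0.06],[0,0,9,0,0,0,0.06],[0,0,9,0,0,0,0.06],[0,0,9,0,0,0,0.06],[0,0,9,0,0,0,0.06],[0,0,9,0,0,0,0.06],[0,0,9,0,0,0,0.06]],
])

```text
time: 8.65
tool_pos: [0.4867, -0.2273, 0.3171]
eef_rot: [-3.141, 0.002, -0.071]
force: [0.4, 0.2, 0.1]
finger_gap: 0.06
```

```bash
sed -i 's/^TUB=.*/TUB=np.array([.4983,-.0591,-.067])/' h.py; cat >> h.py <<'E'
def side_rot(tilt=-10): return Ro.from_euler("xyz",[np.pi,0,TUB[2]])*Ro.from_euler("y",tilt,degrees=True)
def intub(p):
    d=np.array(p)[:2]-TUB[:2];c,s=np.cos(TUB[2]),np.sin(TUB[2]);return np.array([c*d[0]+s*d[1],-s*d[0]+c*d[1],p[2]])
E
python3 - <<'E'
from h import *
plan(w(.125,.155,.25),side_rot(0))
plan(w(.125,.155,.25),side_rot(-10))
print(get_state()["joint_pos"])
E
```

```text
t 8.65 rot deg(tool) [-0.03  0.11 -0.21]
shift in target axes [ 0.1253 -0.3236  0.0671]  in present axes [ 0.1242 -0.324   0.0671]
t 8.65 rot deg(tool) [-0.05 -9.89 -0.21]
shift in target axes [ 0.1351 -0.3236  0.0444]  in present axes [ 0.1242 -0.324   0.0671]
[-0.32292132  0.48054133  1.06791293  1.69634313 -0.4428354   1.23400441
 -0.79262293]
```

Request:
step_arm([
  [[0,0,0,0.0155,-0.0405,0,0.06],[0,0,0,0.0155,-0.0405,0,0.06],[0,0,0,0.0155,-0.0405,0,0.06],[0,0,0,0.0155,-0.0405,0,0.06],[0,0,0,0.0155,-0.0405,0,0.06],[0,0,0,0.0155,-0.0405,0,0.06],[0,0,0,0.0155,-0.0405,0,0.06],[0,0,0,0.0155,-0.0405,0,0.06],[0,-10,0,0,0,0,0.06],[0,0,0,0,0,0,0.06]],
])

```text
time: 9.9
tool_pos: [0.6325, 0.0875, 0.3149]
eef_rot: [3.139, 0.18, -0.065]
force: [-0.3, -1.3, -0.2]
finger_gap: 0.06
```

```bash
python3 - <<'E'
from h import *
plan(w(.122,.155,.098),side_rot(-10)); print(intub(get_state()["tool_pos"]))
E
```

```text
t 9.9 rot deg(tool) [0.15 0.34 0.09]
shift in target axes [0.0356 0.0003 0.214 ]  in present axes [ 0.0369 -0.0003  0.2138]
[0.12409704 0.15526091 0.31494469]
```

Request:
step_arm([
  [[0,0,0,0.006,0,0.0355,0.06],[0,0,0,0.006,0,0.0355,0.06],[0,0,0,0.006,0,0.0355,0.06],[0,0,0,0.006,0,0.0355,0.06],[0,0,0,0.006,0,0.0355,0.06],[0,0,0,0.006,0,0.0355,0.06],[0,0,0,0,0,0,0.06]],
])

```text
time: 10.78
tool_pos: [0.6284, 0.0872, 0.1]
eef_rot: [3.14, 0.178, -0.067]
force: [-0.2, -0.4, 0.1]
finger_gap: 0.06
```

```bash
python3 - <<'E'
from h import *
plan(w(.0872,.155,.098),side_rot(-10)); print(intub(get_state()["tool_pos"]))
cv2.imwrite("pics/f_wrist.png",read_camera("wrist")[:,:,::-1])
cv2.imwrite("pics/f_scene.png",cv2.resize(read_camera("scene")[125:275,240:400,::-1],None,fx=4,fy=4,interpolation=cv2.INTER_CUBIC))
E
```

```text
t 10.78 rot deg(tool) [0.08 0.18 0.  ]
shift in target axes [-0.032  -0.0004  0.0077]  in present axes [-0.0319 -0.0004  0.0078]
[0.12001247 0.15464205 0.10000461]
```

View pics/f_scene.png

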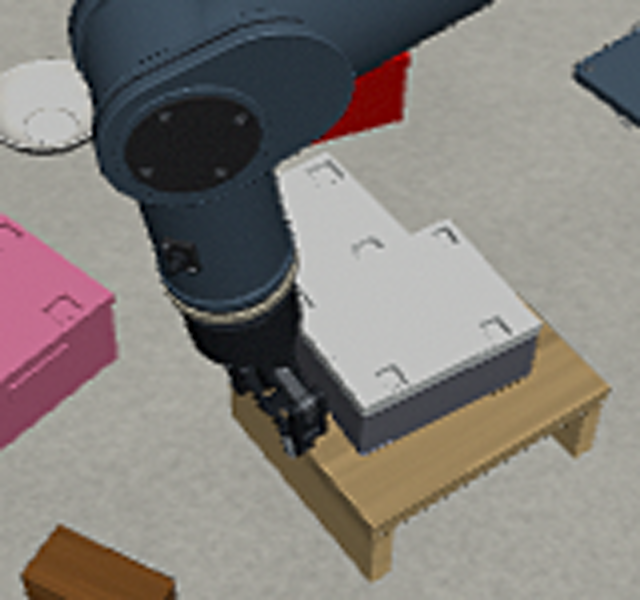

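View pics/f_wrist.png

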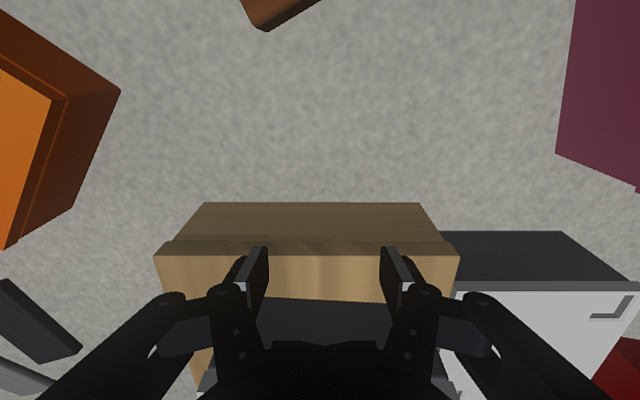

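Request:
step_arm([
  [[0,0,0,-0.006,0,0.001,0.06],[0,0,0,-0.006,0,0.001,0.06],[0,0,0,-0.004,0,0.001,0.06],[0,0,0,-0.004,0,0.001,0.06],[0,0,0,-0.004,0,0.001,0.06],[0,0,0,-0.004,0,0.001,0.06],[0,0,0,0,0,0,0.06]],
])

```text
time: 11.75
tool_pos: [0.6019, 0.089, 0.1013]
eef_rot: [-3.142, 0.174, -0.066]
force: [1.1, -0.0, -0.2]
finger_gap: 0.0602
```

```bash
cat >> h.py <<'E'
def toppic(name):
    a=read_camera("top");cv2.imwrite(name,cv2.resize(a[170:295,235:420,::-1],None,fx=4.3,fy=4.3,interpolation=cv2.INTER_CUBIC))
E
python3 - <<'E'
from h import *
plan(w(.0872,.155,.099),side_rot(-10)); print(intub(get_state()["tool_pos"]))
toppic("pics/g_top.png")
E
```

```text
t 11.75 rot deg(tool) [ 0.01 -0.02  0.07]
shift in target axes [-0.0057 -0.0003  0.0033]  in present axes [-0.0057 -0.0003  0.0033]
[0.09342279 0.15474063 0.10130162]
```

View pics/g_top.png

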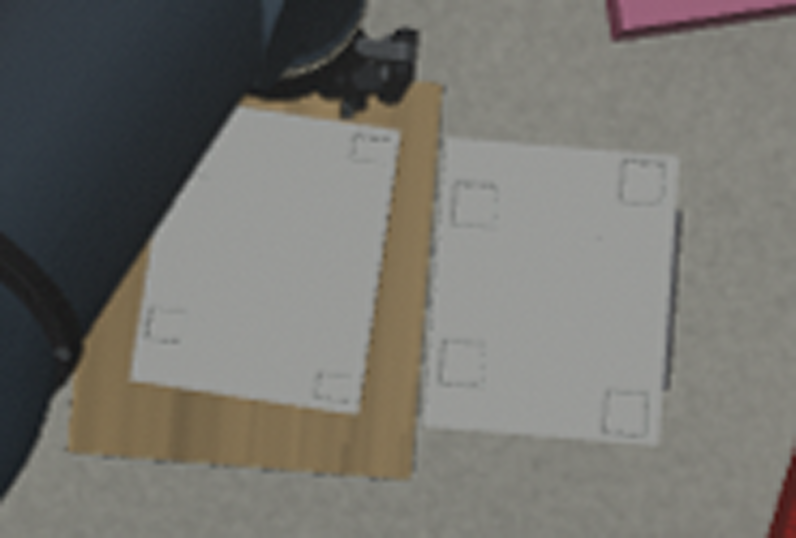

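Request:
step_arm([
  [[0,0,0,-0.002,0,0.001,0.06],[0,0,0,-0.002,0,0.001,0.06],[0,0,0,-0.002,0,0.001,0.06],[0,0,0,-0.001,0,0,0.06],[0,0,0,0,0,0,0.06]],
])

```text
time: 12.42
tool_pos: [0.596, 0.0895, 0.1002]
eef_rot: [-3.141, 0.171, -0.066]
force: [5.0, 1.1, 3.8]
finger_gap: 0.0599
```

```bash
python3 - <<'E'
from h import *
s=get_state();print(intub(s["tool_pos"]),s["force"])
toppic("pics/g2_top.png")
E
```

```text
[0.08756906 0.15481234 0.10019451] [5.0317252  1.11826761 3.75096644]
```

View pics/g2_top.png

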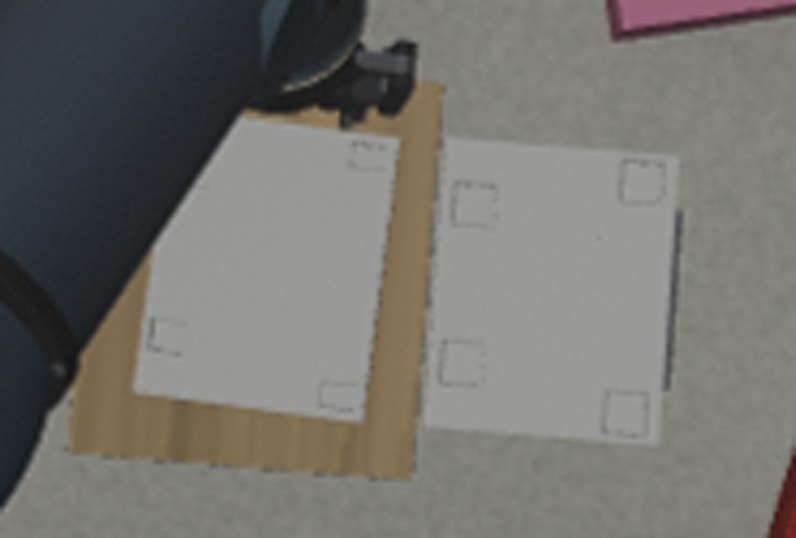

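```bash
python3 - <<'E'
from h import *
f=lambda a,s=4.3,o=(235,170):(np.array(a)+.5)/s-.5+np.array(o)
p,e=fit(rect(.15,.12,.145)[1:],f([(400,138),(364,421),(134,391)]));print(p,e.round(2).tolist(),intub(p),p[2]-TUB[2])
E
```

```text
[ 0.50974225  0.09425604 -0.11938586] [[0.13, -0.3], [-0.23, 0.17], [0.1, 0.13]] [ 0.00114941  0.15377802 -0.11938586] -0.0523858646848466
```

Request:
step_arm([
  [[0,0,0,-0.001,0,0,0.06],[0,0,0,0,0,0,0.06],[0,0,0,0.01,0,-0.001,0.06],[0,0,0,0.02,0,-0.004,0.06],[0,0,0,0,0,-0.05,0.06],[0,0,0,0,0,-0.06,0.06],[0,0,0,0,0,-0.06,0.06],[0,10,0,0,0,0,0.06]],
])

```text
time: 13.48
tool_pos: [0.6586, 0.0848, 0.2721]
eef_rot: [3.141, -0.009, -0.063]
force: [0.8, 0.4, -0.9]
finger_gap: 0.0598
```

Request:
step_arm([
  [[0,0,-9,0,-0.02,0,0.06],[0,0,-9,0,-0.02,0,0.06],[0,0,-9,0,-0.02,0,0.06],[0,0,-9,0,-0.02,0,0.06],[0,0,-9,0,0,0,0.06],[0,0,-9,0,0,0,0.06],[0,0,-9,0,0,0,0.06],[0,0,-9,0,0,0,0.06],[0,0,-9,0,0,0,0.06],[0,0,-9,0,0,0,0.06]],
])

```text
time: 14.72
tool_pos: [0.6398, 0.1628, 0.2663]
eef_rot: [-3.14, 0.001, 1.51]
force: [-0.2, -0.4, -0.1]
finger_gap: 0.0602
```

```bash
python3 - <<'E'
from h import *
s=get_state();print(intub(s["tool_pos"]),s["eef_rot"],s["joint_pos"])
plan(w(0,.265,.25),tgt_rot(0)); plan(w(0,.265,.25),tgt_rot(0,-10))
toppic("pics/h_top.png")
E
```

```text
[0.12636087 0.23090219 0.26628805] [-3.14016040e+00  9.52758735e-04  1.50987356e+00] [-0.64952516  0.59662262  0.58932167  1.45144593 -0.34118311  1.19838713
 -0.07624398]
t 14.72 rot deg(tool) [-0.08  0.05  0.35]
shift in target axes [ 0.0341 -0.1264  0.0163]  in present axes [ 0.0349 -0.1261  0.0164]
t 14.72 rot deg(tool) [-0.05 -9.95  0.35]
shift in target axes [ 0.0364 -0.1264  0.0101]  in present axes [ 0.0349 -0.1261  0.0164]
```

View pics/h_top.png

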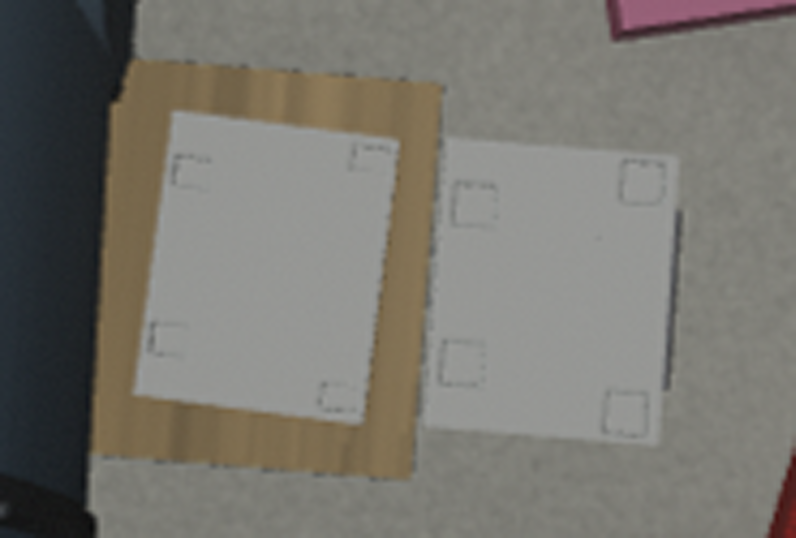

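```bash
cat >> h.py <<'E'
def boxfit(a,s=4.3,o=(235,170),z=.145):
    px=(np.array(a)+.5)/s-.5+np.array(o);p,e=fit(rect(.15,.12,z),px)
    print("box in tub mm",(intub([p[0],p[1],0])[:2]*1000).round(1),"yaw",round(p[2]-TUB[2],4),e.round(2).tolist())
E
python3 -c "
from h import *
boxfit([(172,111),(400,140),(363,424),(134,394)])"
```

```text
box in tub mm [ -0.4 154.1] yaw -0.0493 [[0.21, -0.18], [-0.14, -0.17], [-0.06, 0.11], [-0.0, 0.23]]
```

Request:
step_arm([
  [[0,0,0,0.012,-0.042,0,0.06],[0,0,0,0.012,-0.042,0,0.06],[0,0,0,0.011,-0.042,0,0.06],[0,-10,0,0,0,0,0.06],[0,0,0,0,0,0,0.06]],
])

```text
time: 15.4
tool_pos: [0.5156, 0.2104, 0.2657]
eef_rot: [-3.14, 0.177, 1.51]
force: [0.4, -0.2, -0.4]
finger_gap: 0.0602
```

```bash
python3 -c "
from h import *
s=get_state();print(intub(s['tool_pos']),s['eef_rot'])
plan(w(0,.265,.1),tgt_rot(0,-10))"
```

```text
[-0.00076118  0.27003378  0.26565577] [-3.14023456  0.17666129  1.50966387]
t 15.4 rot deg(tool) [-0.02  0.12  0.33]
shift in target axes [0.0238 0.0008 0.164 ]  in present axes [0.0242 0.001  0.164 ]
```

Request:
step_arm([
  [[0,0,0.3,0.007,0,0.041,0.06],[0,0,0,0.007,0,0.041,0.06],[0,0,0,0.007,0,0.041,0.06],[0,0,0,0.007,0,0.041,0.06],[0,0,0,0,0,0,0.06]],
])

```text
time: 16.02
tool_pos: [0.5153, 0.2041, 0.0983]
eef_rot: [-3.138, 0.177, 1.498]
force: [0.8, -0.8, 1.3]
finger_gap: 0.0597
```

```bash
python3 -c "
from h import *
s=get_state();print(intub(s['tool_pos']),s['eef_rot'])
plan(w(0,.225,.1),tgt_rot(0,-10))"
```

```text
[-0.00066012  0.26375671  0.09826046] [-3.1383198   0.17729784  1.49752282]
t 16.02 rot deg(tool) [-0.25  0.16 -0.35]
shift in target axes [-0.0385  0.0007  0.005 ]  in present axes [-0.0385  0.0009  0.0051]
```

Request:
step_arm([
  [[0,0,0,-0.01,0,0.001,0.06],[0,0,0,-0.01,0,0.002,0.06],[0,0,0,-0.006,0,0.001,0.06],[0,0,0,-0.005,0,0.001,0.06],[0,0,0,-0.005,0,0.001,0.06],[0,0,0,-0.005,0,0.001,0.06],[0,0,0,-0.005,0,0.001,0.06],[0,0,0,-0.005,0,0.001,0.06],[0,0,0,-0.005,0,0.001,0.06],[0,0,0,0,0,0,0.06]],
])

```text
time: 17.27
tool_pos: [0.513, 0.1495, 0.1005]
eef_rot: [3.14, 0.173, 1.5]
force: [0.5, 3.6, 3.2]
finger_gap: 0.0599
```

```bash
python3 - <<'E'
from h import *
s=get_state();print(intub(s["tool_pos"]),s["eef_rot"],s["force"])
toppic("pics/i_top.png")
s=get_state();print(intub(s["tool_pos"]),s["eef_rot"],s["force"])
E
```

```text
[0.0007174  0.20911808 0.10054548] [3.13970848 0.17325285 1.50031683] [0.45220267 3.55964719 3.18850057]
[0.0007075  0.2090852  0.10050527] [3.13977456 0.17352354 1.50029761] [0.30089876 4.07130831 4.25520594]
```

View pics/i_top.png

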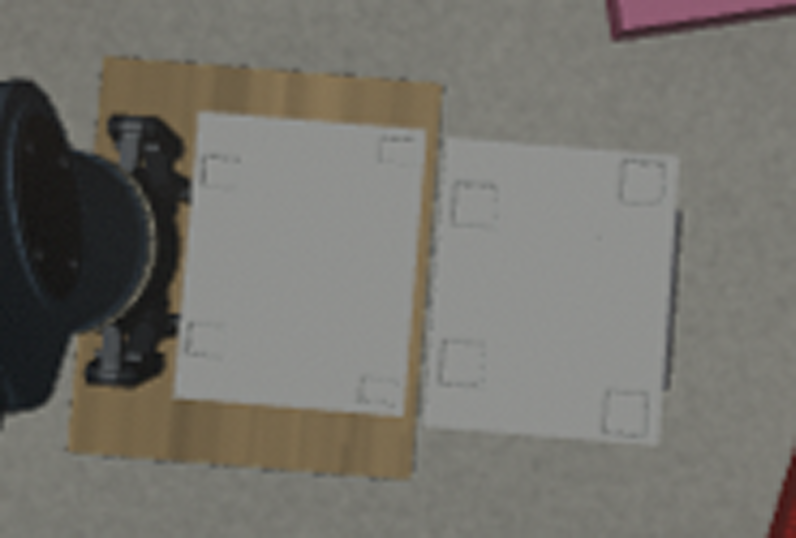

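Box squared nicely by the two fingers. I'll measure it again at larger magnification.

```bash
python3 - <<'E'
from h import *
boxfit([(198,112),(426,128),(404,416),(175,399)])
a=read_camera("top")[:,:,::-1]
def crop(o,n,wd=64,ht=48,s=12): cv2.imwrite(n,cv2.resize(a[o[1]:o[1]+ht,o[0]:o[0]+wd],None,fx=s,fy=s,interpolation=cv2.INTER_CUBIC))
crop((275,185),"pics/j1.png");crop((275,235),"pics/j2.png")
E
```

```text
box in tub mm [  2.7 136.8] yaw 0.0045 [[-0.02, 0.02], [-0.08, 0.22], [0.16, -0.12], [-0.07, -0.13]]
```

View pics/j1.png

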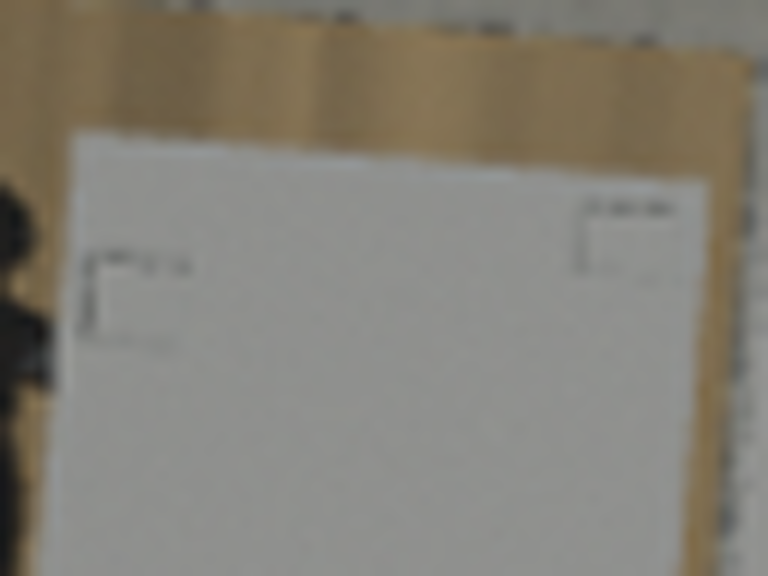

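View pics/j2.png

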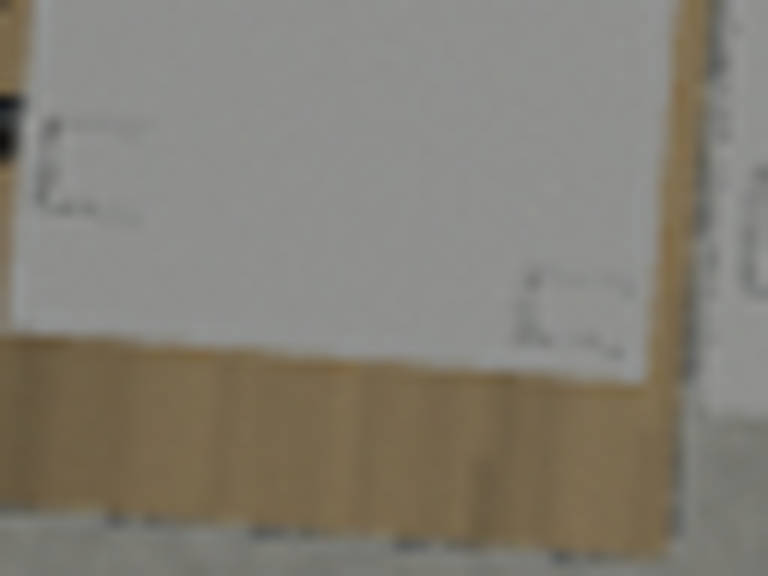

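```bash
python3 - <<'E'
from h import *
a=np.array([(73,133),(708,182),(648,382+600),(12,332+600)])
boxfit(a,12,(275,185))
# tub recess features at 12x
a=read_camera("top")[:,:,::-1]
cv2.imwrite("pics/k1.png",cv2.resize(a[195:245,332:396],None,fx=12,fy=12,interpolation=cv2.INTER_CUBIC))
cv2.imwrite("pics/k2.png",cv2.resize(a[235:285,330:394],None,fx=12,fy=12,interpolation=cv2.INTER_CUBIC))
E
```

```text
box in tub mm [  2.7 136.7] yaw 0.0039 [[0.05, 0.07], [0.09, -0.06], [0.18, -0.09], [-0.31, 0.08]]
```

View pics/k1.png

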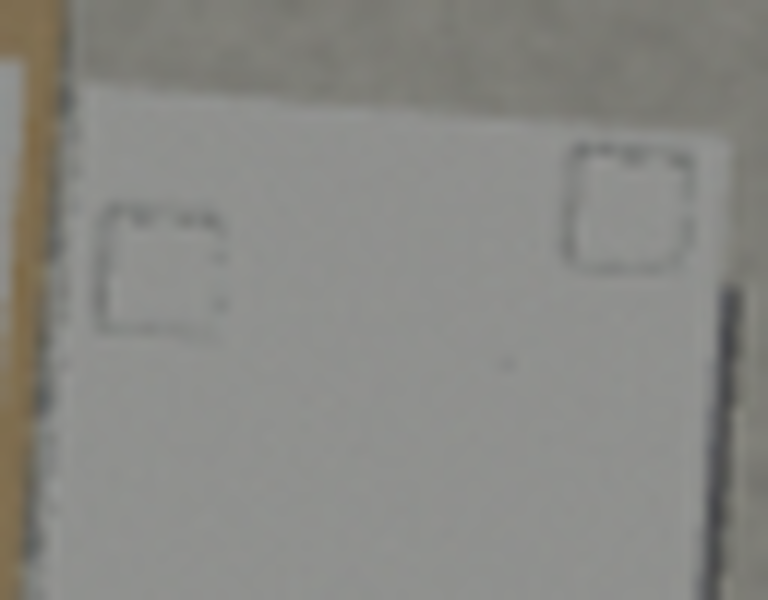

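View pics/k2.png

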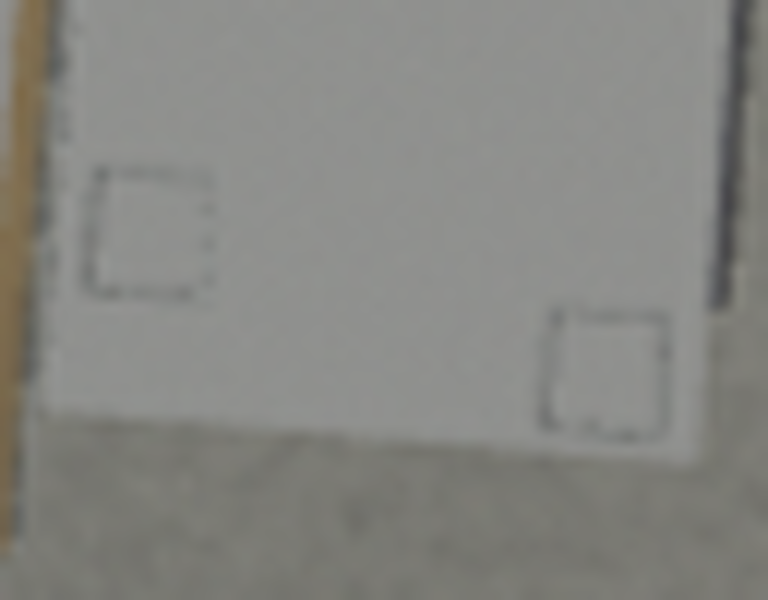

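```bash
python3 - <<'E'
from h import *
g=lambda a,o:(np.array(a)+.5)/12-.5+np.array(o)
L=np.array([[.044,.046,.078],[.064,-.046,.078],[-.064,-.046,.078],[-.044,.046,.078]])
px=np.array([g((162,273),(332,195)),g((630,210),(332,195)),g((605,372),(330,235)),g((148,235),(330,235))])
p,e=fit(L,px);print(p.round(4),e.round(2).tolist())
L2=rect(.16,.13,.078);px2=np.array([g((75,87),(332,195)),g((732,137),(332,195)),g((697,465),(330,235)),g((40,412),(330,235))])
p,e=fit(L2,px2);print(p.round(4),e.round(2).tolist())
p,e=fit(np.r_[L,L2],np.r_[px,px2]);print(p.round(4))
# riser
L3=rect(.22,.19,.08)[1:3]; px3=np.array([g((750,52),(275,185)),g((670,553),(275,235))])
L3=np.r_[rect(.22,.19,.08)];px3=np.r_[[(np.array((105,57))+.5)/4.3-.5+(235,170)],px3,[(np.array((68,453))+.5)/4.3-.5+(235,170)]]
p,e=fit(L3,px3);print("riser",p.round(4),e.round(2).tolist(),place(p,[[0,-.164,0]]))
E
```

```text
[ 0.498  -0.0587 -0.0713] [[-0.11, -0.14], [-0.04, -0.05], [0.04, 0.22], [0.1, -0.03]]
[ 0.4977 -0.0587 -0.067 ] [[0.26, -0.05], [-0.27, 0.04], [0.01, -0.05], [-0.01, 0.06]]
[ 0.4979 -0.0587 -0.0684]
riser [ 0.5096  0.1042 -0.0649] [[-0.68, -0.33], [0.55, -0.27], [0.26, 0.53], [-0.12, 0.04]] [[ 0.49896241 -0.059461    0.        ]]
```

Request:
step_arm([
  [[0,0,0,-0.005,-0.0006,0.001,0.06],[0,0,0,-0.005,-0.0006,0.001,0.06],[0,0,0,-0.005,-0.0006,0.001,0.06],[0,0,0,-0.005,-0.0006,0.001,0.06],[0,0,0,-0.004,-0.0006,0.001,0.06],[0,0,0,0,0,0,0.06]],
])

```text
time: 18.18
tool_pos: [0.5087, 0.1251, 0.0999]
eef_rot: [3.139, 0.174, 1.5]
force: [2.3, 5.0, 3.2]
finger_gap: 0.0599
```

```bash
sed -i 's/^TUB=.*/TUB=np.array([.498,-.0588,-.068])/' h.py; cat >> h.py <<'E'
def two(n,o):
    s=get_state();print(intub(s["tool_pos"]),s["eef_rot"],s["force"])
    a=read_camera("top")[:,:,::-1]
    im=a[o[1]:o[1]+84,o[0]:o[0]+84]
    im=np.vstack([im[:30],im[-30:]]) # top and bottom bands
    cv2.imwrite(n,cv2.resize(im,None,fx=9,fy=9,interpolation=cv2.INTER_CUBIC))
def boxfit2(a,o):
    a=np.array(a,float);a[2:,1]+=24*9
    boxfit(a,9,o)
E
python3 - <<'E'
from h import *
two("pics/l1.png",(275,190))
E
```

```text
[-0.00184928  0.18417307  0.09986845] [3.13892133 0.17353872 1.50019664] [2.26754259 4.9971016  3.16450743]
```

View pics/l1.png

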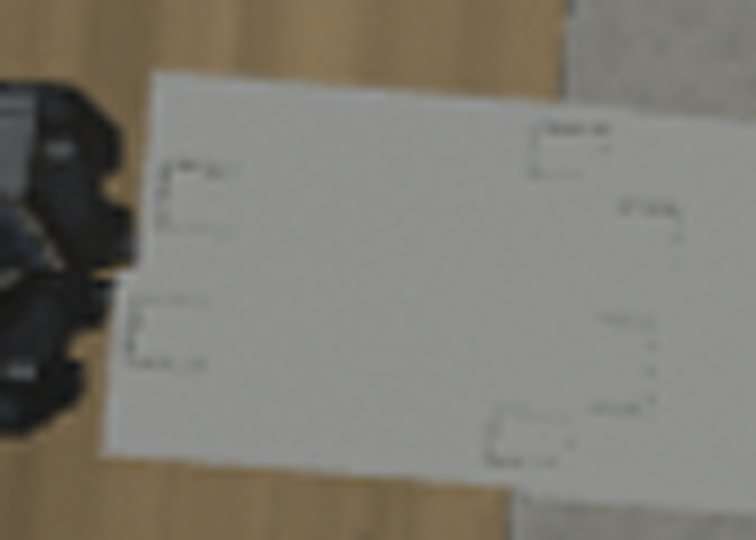

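```bash
cat >> h.py <<'E'
def fitedge(TL,BL,top,bot,o,s=9,gap=24,z=.145):
    g=lambda q,b:(np.array(q,float)+[0,gap*s*b]+.5)/s-.5+np.array(o)
    TL,BL,T,B=g(TL,0),g(BL,1),g(top,0),g(bot,1)
    def ln(a,b,q):
        d=(b-a)/np.linalg.norm(b-a);return d[0]*(q-a)[1]-d[1]*(q-a)[0]
    def r(p):
        c=proj(place(p,rect(.15,.12,z)),"top")
        return np.r_[c[0]-TL,c[3]-BL,ln(c[0],c[1],T),ln(c[3],c[2],B)]
    q=least_squares(r,(.5,.05,-.07));p=q.x
    print("box in tub mm",(intub([p[0],p[1],0])[:2]*1000).round(1),"yaw",round(p[2]-TUB[2],4),q.fun.round(2))
E
python3 -c "
from h import *
fitedge((153,71),(102,458),(540,99),(490,486),(275,190))"
```

```text
box in tub mm [  0.5 112. ] yaw 0.0036 [-0.12  0.11  0.13 -0.27 -0.28  0.11]
```

Request:
step_arm([
  [[0,0,0,-0.005,-0.0003,0.0009,0.06],[0,0,0,-0.005,-0.0002,0.0009,0.06],[0,0,0,-0.005,0,0.0009,0.06],[0,0,0,-0.005,0,0.0009,0.06],[0,0,0,-0.005,0,0.0009,0.06],[0,0,0,-0.005,0,0.0009,0.06],[0,0,0,-0.005,0,0.0009,0.06],[0,0,0,-0.005,0,0.0009,0.06],[0,0,0,0,0,0,0.06]],
])

```text
time: 19.35
tool_pos: [0.5048, 0.0842, 0.0996]
eef_rot: [3.14, 0.174, 1.5]
force: [0.8, 2.5, 3.0]
finger_gap: 0.06
```

```bash
python3 - <<'E'
from h import *
two("pics/l2.png",(285,190))
E
```

```text
[-0.00290321  0.14312429  0.09956497] [3.13992635 0.17412734 1.4999885 ] [0.7808526  2.50610364 3.01837627]
```

View pics/l2.png

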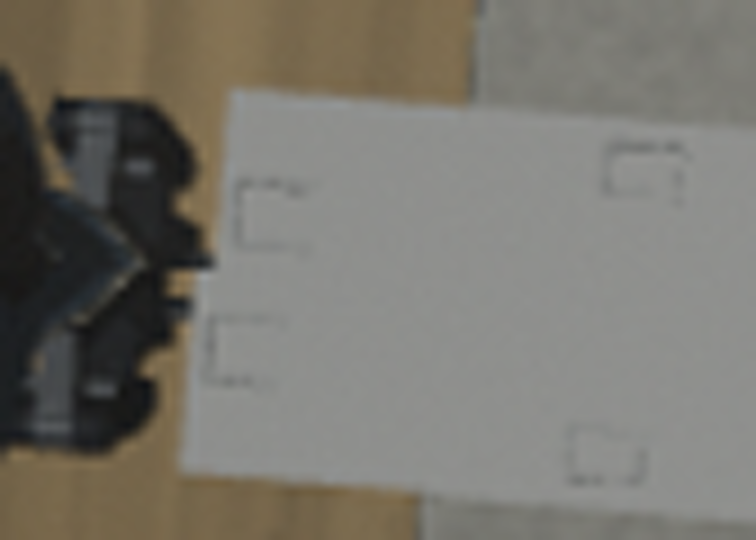

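```bash
python3 -c "
from h import *
fitedge((231,88),(182,471),(470,104),(420,493),(285,190),z=.145)"
```

```text
box in tub mm [-0.3 69.6] yaw 0.0003 [ 0.01 -0.03 -0.01  0.04 -0.3   0.31]
```

Request:
step_arm([
  [[0,0,0,-0.005,0,0.0009,0.06],[0,0,0,-0.005,0,0.0009,0.06],[0,0,0,-0.005,0,0.0009,0.06],[0,0,0,-0.005,0,0.0009,0.06],[0,0,0,-0.005,0,0.0009,0.06],[0,0,0,-0.005,0,0.0009,0.06],[0,0,0,-0.005,0,0.0009,0.06],[0,0,0,-0.005,0,0.0009,0.06],[0,0,0,-0.005,0,0.0009,0.06],[0,0,0,-0.005,0,0.0009,0.06]],
])

```text
time: 20.65
tool_pos: [0.5011, 0.0342, 0.0993]
eef_rot: [3.14, 0.174, 1.501]
force: [0.9, 7.3, 5.0]
finger_gap: 0.0597
```

Request:
step_arm([
  [[0,0,0,0,0,0,0.06]],
])

```text
time: 20.78
tool_pos: [0.5009, 0.0333, 0.0993]
eef_rot: [3.141, 0.175, 1.5]
force: [-0.0, 2.9, 2.5]
finger_gap: 0.06
```

```bash
python3 - <<'E'
from h import *
two("pics/l3.png",(300,190))
E
```

```text
[-0.0033425   0.09204152  0.09926341] [3.14052026 0.1745682  1.49971501] [-0.03435353  2.94735081  2.51343859]
```

View pics/l3.png

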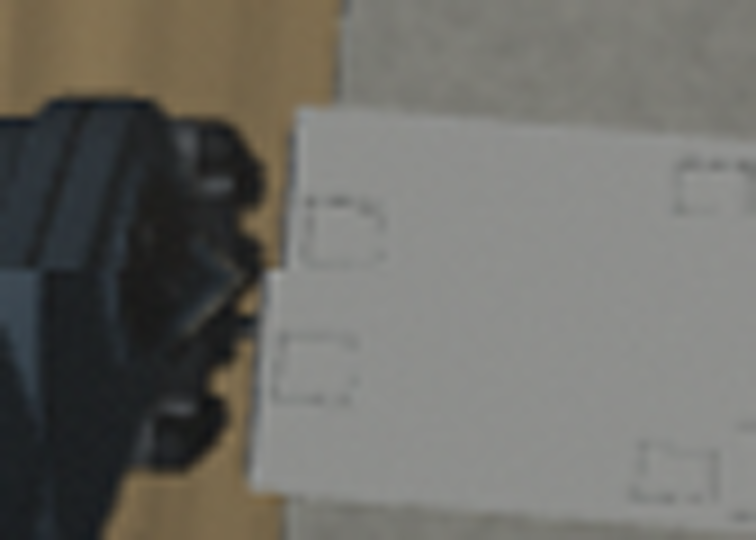

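```bash
python3 -c "
from h import *
for z in(.143,.145): fitedge((298,107),(249,491),(600,127),(560,514),(300,190),z=z)"
```

```text
box in tub mm [-0.7 18.9] yaw 0.0014 [-0.13 -0.07  0.15 -0.2  -0.34  0.07]
box in tub mm [-0.7 18.9] yaw 0.0014 [-0.13 -0.13  0.15 -0.15 -0.28  0.01]
```

Request:
step_arm([
  [[0,0,0,-0.004,0.0003,0.0007,0.06],[0,0,0,-0.004,0.0002,0.0007,0.06],[0,0,0,-0.003,0,0.0005,0.06],[0,0,0,-0.002,0,0.0004,0.06],[0,0,0,-0.002,0,0.0003,0.06],[0,0,0,-0.001,0,0.0002,0.06],[0,0,0,-0.001,0,0.0002,0.06],[0,0,0,0,0,0,0.06]],
])

```text
time: 21.82
tool_pos: [0.5001, 0.0161, 0.0992]
eef_rot: [3.141, 0.175, 1.5]
force: [-0.3, 3.4, 0.5]
finger_gap: 0.0598
```

```bash
python3 - <<'E'
from h import *
two("pics/l4.png",(300,190))
cv2.imwrite("pics/l4s.png",cv2.resize(read_camera("scene")[125:275,240:400,::-1],None,fx=4,fy=4,interpolation=cv2.INTER_CUBIC))
E
```

```text
[-0.00298638  0.07486089  0.09922491] [3.14069588 0.17452097 1.49974424] [-0.3069388   3.42893063  0.52623343]
```

View pics/l4.png

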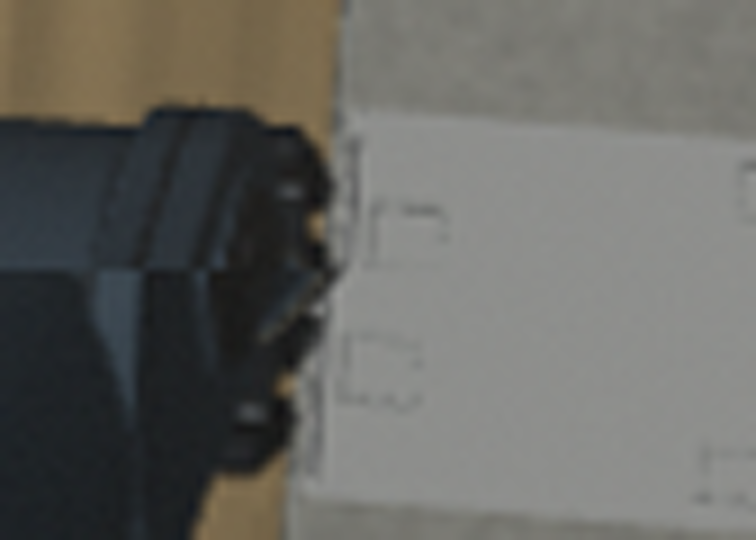

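View pics/l4s.png

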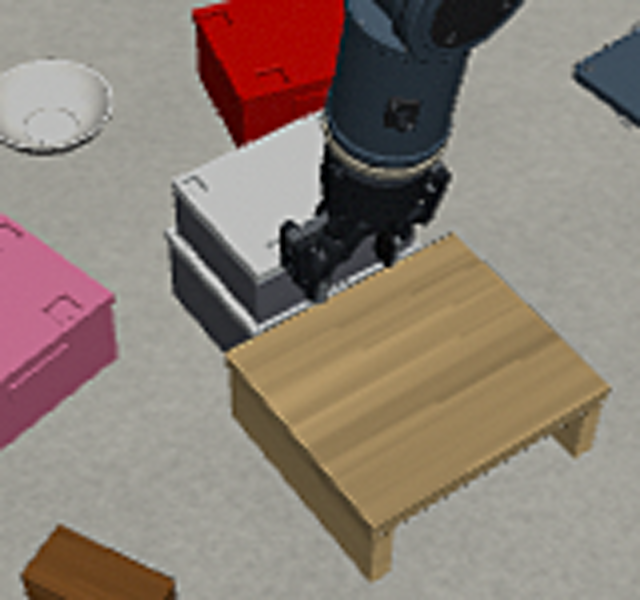

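Request:
step_arm([
  [[0,0,0,-0.001,0,0.0002,0.06],[0,0,0,-0.001,0,0.0002,0.06],[0,0,0,0,0,0,0.06]],
])

```text
time: 22.3
tool_pos: [0.5, 0.014, 0.0992]
eef_rot: [3.141, 0.175, 1.5]
force: [0.4, 4.5, 0.1]
finger_gap: 0.0601
```

```bash
python3 - <<'E'
from h import *
s=get_state();print(intub(s["tool_pos"]),s["eef_rot"],s["force"])
cv2.imwrite("pics/l5w.png",read_camera("wrist")[:,:,::-1])
E
```

```text
[-0.00292171  0.07273653  0.09919992] [3.14056064 0.17457112 1.49965847] [0.36206651 4.50793454 0.10559489]
```

View pics/l5w.png

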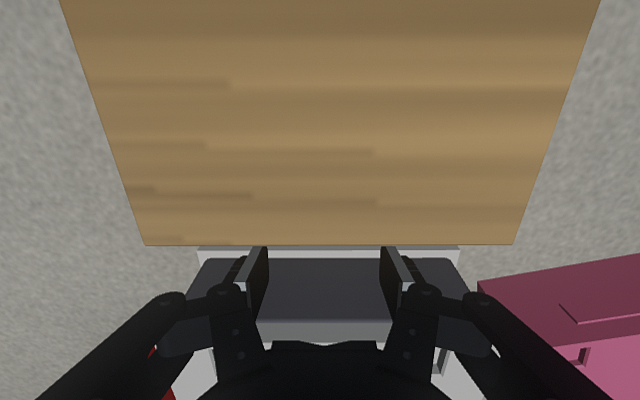

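Request:
step_arm([
  [[0,0,0,0.02,0,-0.0035,0.06],[0,0,0,0.03,0,-0.02,0.06],[0,0,0,0.04,0,-0.04,0.06],[0,0,0,0.06,0,-0.04,0.06],[0,0,0,0.06,0,0,0.06],[0,0,0,0.06,0,0,0.06],[0,0,0,0,0,0,0.06]],
])

```text
time: 23.22
tool_pos: [0.5183, 0.2933, 0.1484]
eef_rot: [-3.141, 0.175, 1.507]
force: [-0.8, -1.5, -0.0]
finger_gap: 0.0598
```

```bash
python3 - <<'E'
from h import *
print(get_state()["tool_pos"])
a=read_camera("top")[:,:,::-1]
cv2.imwrite("pics/m_top.png",cv2.resize(a[190:280,325:405],None,fx=6.5,fy=6.5,interpolation=cv2.INTER_CUBIC))
a=read_camera("scene")[:,:,::-1]
cv2.imwrite("pics/m_scene.png",cv2.resize(a[140:225,270:350],None,fx=7,fy=7,interpolation=cv2.INTER_CUBIC))
E
```

```text
[0.51829182 0.29334906 0.14842009]
```

View pics/m_top.png

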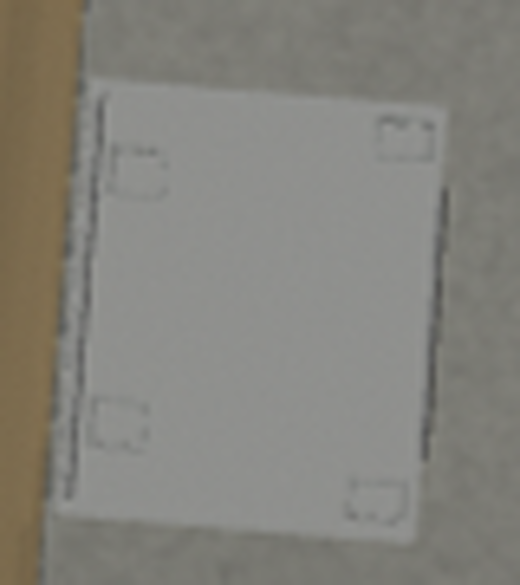

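View pics/m_scene.png

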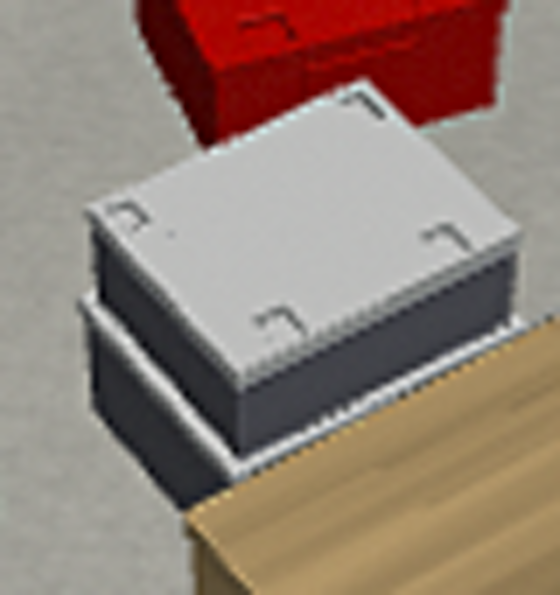

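```bash
python3 - <<'E'
from h import *
i=lambda u,s,o:((u-np.array(o)+.5)*s-.5).round(1).tolist()
P=rect(.15,.12,0)
for y in(0,.002):
  for z in(.138,.143):
    L=P+[0,y,z];W=place(TUB,L)
    print(y,z,"top",i(proj(W,"top"),6.5,(325,190)),"scene",i(proj(W,"scene"),7,(270,140)))
L=rect(.16,.13,.078);W=place(TUB,L);print("lid scene",i(proj(W,"scene"),7,(270,140)))
b=np.array([.5153,.0954,-.1398]);print("initial box on c_scene",i(proj(place(b,rect(.15,.12,.145)),"scene"),4,(260,125)))
a=read_camera("scene")[:,:,::-1]
cv2.imwrite("pics/n.png",cv2.resize(a[175:215,275:330],None,fx=14,fy=14,interpolation=cv2.INTER_CUBIC))
E
```

```text
0 0.138 top [[105.8, 79.9], [448.0, 107.2], [417.9, 538.0], [72.4, 510.5]] scene [[231.3, 373.4], [80.5, 205.9], [357.1, 75.8], [514.8, 229.3]]
0 0.143 top [[106.3, 78.8], [449.9, 106.2], [419.7, 538.9], [72.7, 511.2]] scene [[231.1, 365.5], [79.9, 197.9], [357.3, 67.7], [515.5, 221.3]]
0.002 0.138 top [[100.1, 79.5], [442.3, 106.7], [412.2, 537.6], [66.6, 510.0]] scene [[233.9, 376.3], [82.9, 208.6], [359.6, 78.2], [517.6, 232.0]]
0.002 0.143 top [[100.5, 78.4], [444.2, 105.7], [414.0, 538.4], [66.9, 510.8]] scene [[233.7, 368.4], [82.3, 200.5], [359.8, 70.1], [518.3, 224.0]]
lid scene [[230.2, 477.0], [72.8, 296.8], [357.2, 159.1], [522.1, 323.9]]
initial box on c_scene [[280.2, 408.3], [192.1, 293.5], [364.4, 217.5], [458.4, 323.0]]
```

View pics/n.png

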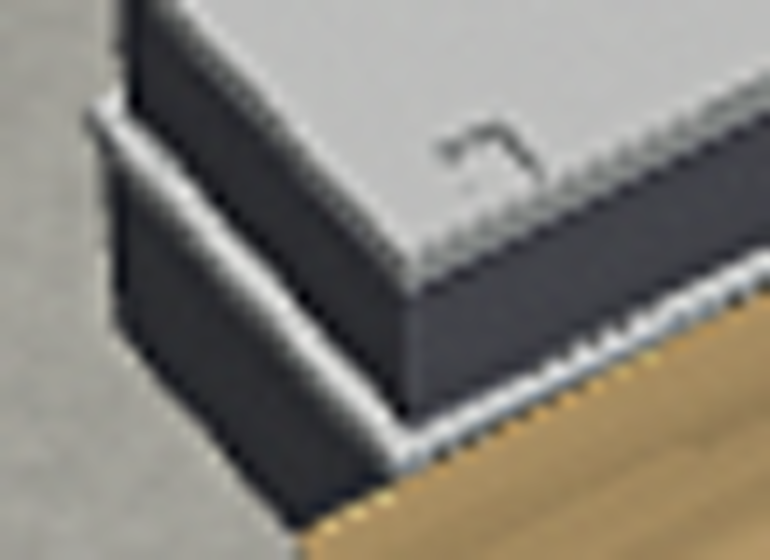

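```bash
python3 - <<'E'
import cv2,numpy as np
from h import *
a=cv2.imread("pics/a_scene.png");b=read_camera("scene")[:,:,::-1]
cv2.imwrite("pics/now_scene.png",b)
A=cv2.resize(a[205:245,305:345],None,fx=9,fy=9,interpolation=cv2.INTER_CUBIC)
B=cv2.resize(b[175:215,285:325],None,fx=9,fy=9,interpolation=cv2.INTER_CUBIC)
cv2.imwrite("pics/o.png",np.hstack([A,B]))
# predicted vertical edge lengths of the wall, outer corner
for p,z0 in(((.5153,.0954,-.1398),.08),(TUB,.073),(TUB,.078)):
    c=place(p,[[.075,.06,z0+.065],[.075,.06,z0+.005],[.072,.057,z0+.005]]);print(proj(c,"scene").round(2).tolist())
E
```

```text
[[329.68, 226.7], [328.92, 239.36], [329.26, 238.18]]
[[302.61, 192.92], [302.91, 205.96], [303.18, 204.91]]
[[302.58, 191.78], [302.89, 204.91], [303.16, 203.86]]
```

View pics/o.png

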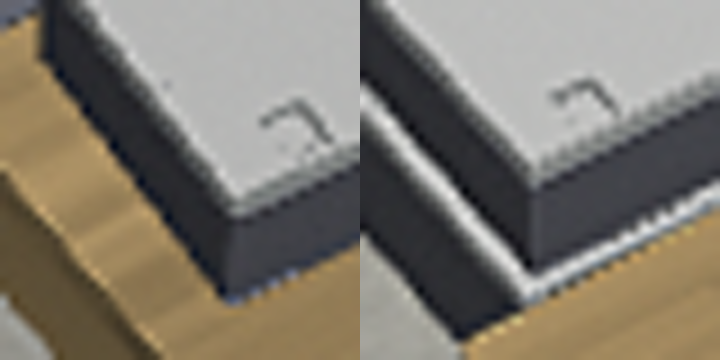

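The pictures point to a seated box: the strip of lid visible next to the wall fits 73 mm for the soles, not 78. To confirm the height by touch, I'll probe the top gently with closed fingertips.

Request:
step_arm([
  [[0,10,0,0,0,-0.05,0],[0,0,0,0,0,-0.05,0],[0,0,0,-0.05,0,0,0],[0,0,0,-0.06,0,0,0],[0,0,0,-0.06,0,0,0],[0,0,0,-0.06,0,0,0],[0,0,0,-0.06,0,0,0],[0,0,0,-0.06,0,0,0],[0,0,0,0,0,0,0]],
])

```text
time: 24.55
tool_pos: [0.4934, -0.059, 0.2506]
eef_rot: [3.139, 0.001, 1.488]
force: [0.5, 0.7, -0.1]
finger_gap: -0.0
```

```bash
python3 -c "
from h import *
s=get_state();print(intub(s['tool_pos']),s['eef_rot'],s['force'])
plan(w(0,0,.155),tgt_rot())"
```

```text
[-0.00459844 -0.00055718  0.25056516] [3.13932113e+00 1.45362054e-03 1.48831934e+00] [ 0.53133202  0.68568936 -0.09910187]
t 24.55 rot deg(tool) [ 0.13  0.08 -0.83]
shift in target axes [0.0006 0.0046 0.0956]  in present axes [0.0008 0.0044 0.0956]
```

Request:
step_arm([
  [[0,0,0,0,0.004,0.03,0],[0,0,0,0,0,0.03,0],[0,0,0,0,0,0.02,0],[0,0,0,0,0,0.012,0],[0,0,0,0,0,0.005,0],[0,0,0,0,0,0,0]],
])

```text
time: 25.3
tool_pos: [0.4993, -0.0524, 0.1529]
eef_rot: [3.14, -0.0, 1.5]
force: [0.4, -0.1, -0.4]
finger_gap: -0.0003
```

Request:
step_arm([
  [[0,0,0,0,0,0.001,0],[0,0,0,0,0,0,0]],
])

```text
time: 25.55
tool_pos: [0.4995, -0.0523, 0.152]
eef_rot: [3.14, -0.0, 1.5]
force: [-0.0, 0.2, 1.0]
finger_gap: 0.0005
```

Request:
step_arm([
  [[0,0,0,0,0,0.002,0],[0,0,0,0,0,0,0]],
])

```text
time: 25.8
tool_pos: [0.4992, -0.0523, 0.1496]
eef_rot: [3.141, -0.0, 1.5]
force: [0.2, 0.0, -0.6]
finger_gap: -0.0002
```

Request:
step_arm([
  [[0,0,0,0,0,0.002,0],[0,0,0,0,0,0,0]],
])

```text
time: 26.05
tool_pos: [0.4991, -0.0523, 0.1474]
eef_rot: [3.141, 0.0, 1.5]
force: [0.6, -0.3, -0.7]
finger_gap: -0.0
```

Request:
step_arm([
  [[0,0,0,0,0,0.001,0],[0,0,0,0,0,0,0]],
])

```text
time: 26.3
tool_pos: [0.4992, -0.0523, 0.1465]
eef_rot: [3.141, 0.0, 1.5]
force: [0.0, -0.2, -0.2]
finger_gap: -0.0
```

Request:
step_arm([
  [[0,0,0,0,0,-0.02,0],[0,0,0,0,0,-0.05,0],[0,0,0,0,0,-0.05,0],[0,0,0,0.06,0,-0.01,0],[0,0,0,0.06,0,0,0],[0,0,0,0.06,0,0,0],[0,0,0,0.06,0,0,0],[0,0,0,0.06,0,0,0],[0,0,0,0,0,0,0]],
])

```text
time: 27.42
tool_pos: [0.5193, 0.253, 0.2754]
eef_rot: [-3.141, -0.001, 1.508]
force: [0.3, 0.0, -0.5]
finger_gap: -0.0003
```

```bash
python3 - <<'E'
from h import *
print(get_state()["force"])
a=read_camera("top")[:,:,::-1]
cv2.imwrite("pics/p_top.png",a)
cv2.imwrite("pics/p_top2.png",cv2.resize(a[190:280,325:405],None,fx=6.5,fy=6.5,interpolation=cv2.INTER_CUBIC))
E
```

```text
[ 0.26144023  0.00486356 -0.4678943 ]
```

View pics/p_top.png

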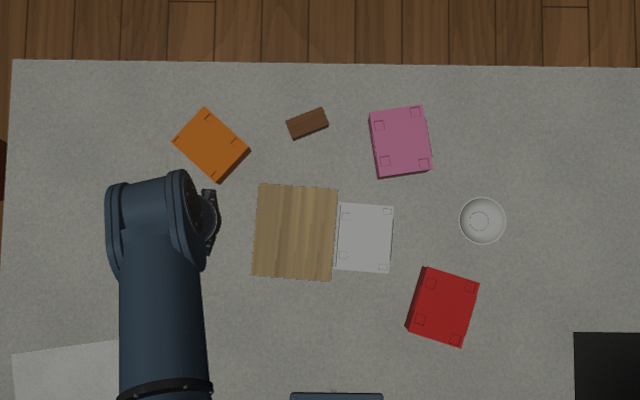

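View pics/p_top2.png

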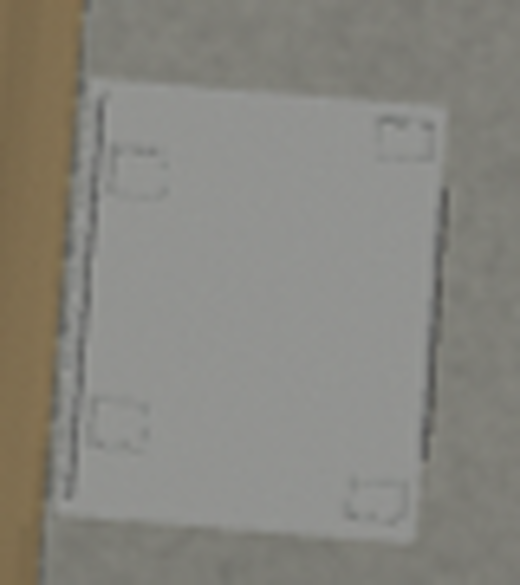

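The fingertips got down to z = 0.1385 without touching, so the top is at its seated height. The arm is clear, so I'm handing in.

```bash
python3 -c "
from station import *
print(get_state()['time']);print(finish_job())"
```

```text
27.475
the job is handed in; nothing more can be done
None
```

The tub's lid is shut and the box is seated on it. I handed the job in at 27.5 s; the hand-in gave no verdict.

**What I did:** I pushed the standing lid from behind until it sank shut, while the box was still on the riser. I lined the box up with two-finger pushes on its +x and +y sides, then slid it in tub -y onto the lid. I then backed the arm off.

**Last checks:**
- **Position:** from the top picture, the box is within about 1 mm of the seat point. Its yaw was 0.001 rad at the last fit, which I made 19 mm before seating. After that I only compared it with the predicted outline.
- **Height:** the scene picture was ambiguous, reading about 1 mm above seated height. I checked it by lowering closed fingertips over the centre of the box. They reached z = 0.1385 m by nominal tool geometry without contact, where a box not down in its recesses would have stood at 0.143 m.
- **Level:** I didn't measure the box's level as a separate check.
- **Other objects:** the dish and block look unmoved in the top picture. The punch was hidden behind the arm in that view; the arm worked well away from it.
- **Robot:** it ended in free air, with about 0.5 N measured on the tool, which is sensor noise.

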